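# Lock the push-and-turn cap of the grey jug

### The arm

A 6-joint arm with a two-finger parallel gripper is mounted at the origin on the work surface. World frame = base frame: x ahead of the robot, y to its left, z up, the work surface at z = 0. Lengths are in mm, angles in rad, forces in N, time in s.
With the tool pointing down it reaches from about 350 to 975 mm from the base axis. Payload 7.1 kg.
Tool frame: the origin (TCP) lies midway between the tips of the shut fingers; the grasp point (between the pads) lies 19 mm behind it (ctrl.hold_point_z is the distance from the TCP to the grasp point, in mm); x points along the fingers, y is the direction in which the jaws open and shut, and the axes are right-handed (so a half turn about x gives the same grasp; the last joint's range is limited). The gripper opens to 88 mm and grips with 3 to 60 N. Pads are 20 mm wide; open, the fingers measure 115 mm over their backs; the gripper's body (75 mm by 178 mm) begins 61 mm behind the grasp point.
Start: joints at [1.142, 0.423, 1.63, -0, 1.089, -0.019], TCP at [248.984, 573.247, 222.675] pointing down, gripper open.
Joint ranges: [-3, 3], [-0.9, 2.11], [0.09, 2.58], [-1.31, 4.45], [0.11, 2.69], [-2.54, 2.54]. Speed limits (rad/s): [2.39, 2.39, 3.01, 3.14, 3.14, 3.14].

### API

Orientations are given as a rotation vector (axis times angle).
In Python, from workcell import ctrl, get_image, calibration gives the robot as it stands.
- The arm moves only by the tool move_arm, never from a script. Its argument "rows" is a list of rows, each a list of 5 numbers: the shift along the world's x, y, z in mm, then the turn about the world's z in rad, then the closure, from -1 (fully open) to 1 (shut). In form: [[tx, ty, tz, roll, jaw], ...]. A call has 1 to 12 rows; each row is the pose to reach, as a shift and turn from the pose measured when the call began; what a row does not reach only later rows make up. A row lasts 1/8 s, in which the tool goes at most 62.5 mm and 10.7 degrees, less where a joint would pass 70% of its speed; a pose out of reach is approached as far as the arm can. A call with a gripper value outside its range is refused whole. The fingers move at their own pace and stop on an object; the grip force is fixed at half the most. Time passes only in rows, so rows that repeat a pose let the fingers close. It gives the time, the measured TCP pose, the force and the opening at its end, in the units of the state.
- ctrl.get_obs(): the state, without advancing time (a new reading comes with each control period).
- get_image(name): name is "side" or "top" or "wrist"; returns the picture (420x560x3 uint8, blue, green, red); there is no depth.
- calibration(name): a dict with "fx", "fy", "cx", "cy" (pixels), "view" (4x4, takes a point from world to camera coordinates); the wrist camera has in their place "T_tool_cam" (4x4, takes a point from camera to tool coordinates, whose origin is the TCP and whose axes are the tool frame's). Camera axes: x right, y up, looking along -z (the intrinsics and any distortion apply to the point x, -y, -z); pixel columns grow to the right and rows downward; lengths in mm; the calibration is good to about 2 mm. A picture is of the moment at which its call begins: read the wrist's pose just before it. calibration takes no time and is no camera call.
- ctrl.close_job(): hands the job in, once; it reports no verdict.
The state is a dict: "t": time; "qpos": joint angles; "qvel": joint speeds; "joint_torque": joint torques, N m; "ee_pos": TCP position; "orientation": TCP orientation; "ft_force": force on the tool from outside, world axes, zero at the start; "moment": the same for the moment, N m; "width": finger opening in mm.
Only numpy, scipy, OpenCV 4.12 (cv2) and the standard library are available. Lean on these libraries where they do the work, as an engineer would, in place of code of your own. Each camera call takes 0.05 s, during which the arm holds its last target.

### The job

The grey jug on the garage shelf still has its child-proof cap unlocked. Push its red cap down against the spring and, keeping it down, turn it clockwise until the grip bar points at the yellow marks on the collar, then let it up so that it stays locked. Leave the white jug's cap as it is.

Things in the scene. Friction and masses are not known exactly. Their poses are not given: they have to be found in the camera images.
- grey_cap_grip (a point): centre of the upright red grip bar on the grey jug's cap: bar 54 mm long (point x), 18 thick (y), 28 tall (z up). Its top is 14 mm above this point; the cap's flat round shoulder, 66 mm across, where fingertips can rest, is 14 mm below. Cap up, the point is 246 mm above the shelf. The jug (130 x 180 mm, handle lower than the cap) is fixed in a tray; it and the white jug may swap places.
- grey_cap_turn (a joint): turn of the grey jug's cap, rad, growing clockwise seen from above, 0 to 1.4 (stop); starts at 0 to 0.15. Two yellow marks on the collar just outside the cap show where the bar's ends point at 1.1. Teeth inside stop the lugs at about 0.27 unless the cap is pressed; past about 0.83 the lugs are clear of the teeth and catch when let up. Turning takes 0.04 N m.
- grey_cap_press (a joint): how far the grey jug's cap is pressed down, m: 0 (sprung up) to 0.014 (bottom). The spring takes 4.5 N to start and about 11 N at the bottom. At 0.007 or more the lugs pass under the teeth. Let go before the teeth are passed it springs back to 0; let go past them it rises only to about 0.004 and is locked.
- white_cap_turn (a joint): turn of the white jug's cap (the same red cap with grip bar at the same height, also unlocked), rad, clockwise; to be left alone.

How it is judged (in metres and radians):
On the way:
1. the grey jug's cap is pressed down at least 6.5 mm before it is turned past the teeth (turn still below 0.4 rad) (value of joint grey_cap_press above 0.0065 m and value of joint grey_cap_turn below 0.4 rad), for 0.02 s.
At the end, for the whole second after the job is handed in: The grey jug's cap is caught by its lugs: turned at least 0.82 rad clockwise (marks at 1.1, stop at 1.4) and, released, held down 2.5 to 6 mm below its sprung-up height (value of joint grey_cap_turn above 0.82 rad and value of joint grey_cap_press between 0.0025 and 0.006 m); the robot touches nothing.
It fails at once if the white jug's cap is turned more than 0.25 rad (it starts at 0 to 0.15) (value of joint white_cap_turn above 0.25 rad).
It also fails if it takes over 32 s, if anything falls off the work surface, if the arm or the gripper's body presses on something with over 40 N, if the wrist force passes 120 N, or if a joint passes its speed limit or range.

## Working session

There is one attempt and no reset: what is moved stays moved. The work goes in short steps, Python scripts to look and compute and a tool call to move; the robot and the scene stay as the last step left them, time stands still between calls to the robot, and variables do not carry over. Pictures are saved under pics/ and viewed, and the job is handed in when it is done.

Besides the shell and the picture viewer there is one more tool, called after "Emit:" as name(argument=value, ...), one argument or row to a line, values as JSON. move_arm: Moves the arm, as the interface text tells. Its arguments: {"type":"object","properties":{"rows":{"type":"array"}},"required":["rows"]}

```bash
mkdir -p pics; python3 - <<'E'
from workcell import ctrl,get_image,calibration
import cv2
for n in("top","side"):
    cv2.imwrite(f"pics/{n}0.png",get_image(n)); c=calibration(n); print(n,c)
o=ctrl.get_obs();print({k:o[k] for k in("t","ee_pos","orientation","ft_force","width")})
E
```

```text
top {'fx': 456.6905269501871, 'fy': 456.6905269501871, 'cx': 281.7838688087791, 'cy': 206.67596217735658, 'view': array([[ 6.12228057e-03, -9.99818515e-01, -1.80403535e-02,
         1.74793980e+01],
       [ 9.98762945e-01,  5.22356114e-03,  4.94499082e-02,
        -5.52207525e+02],
       [-4.93466989e-02, -1.83207828e-02,  9.98613665e-01,
        -1.13862149e+03],
       [ 0.00000000e+00,  0.00000000e+00,  0.00000000e+00,
         1.00000000e+00]])}
side {'fx': 427.9430570941171, 'fy': 427.9430570941171, 'cx': 284.44758477812167, 'cy': 217.90499324255273, 'view': array([[ 9.95390843e-01, -9.40052229e-02,  1.89759885e-02,
        -5.10599468e+02],
       [ 4.95721867e-02,  6.73737232e-01,  7.37306409e-01,
        -2.19546300e+02],
       [-8.20954833e-02, -7.32967367e-01,  6.75291915e-01,
        -1.02630384e+03],
       [ 0.00000000e+00,  0.00000000e+00,  0.00000000e+00,
         1.00000000e+00]])}
{'t': 0.1, 'ee_pos': array([248.77831866, 572.80335961, 221.97923092]), 'orientation': array([ 0.3203973 ,  1.54710363, -0.32252333]), 'ft_force': array([ 0.21101154, -0.00221683,  1.08598162]), 'width': 87.69197677243992}
```

View pics/top0.png

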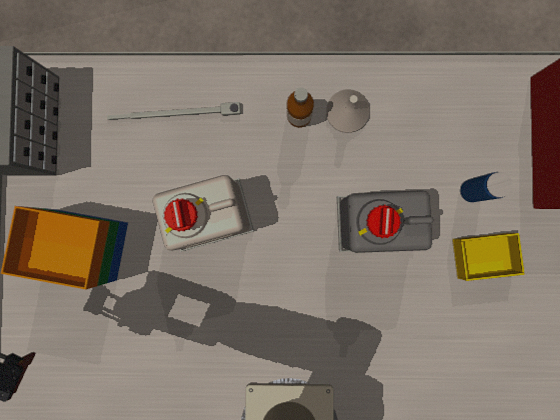

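View pics/side0.png

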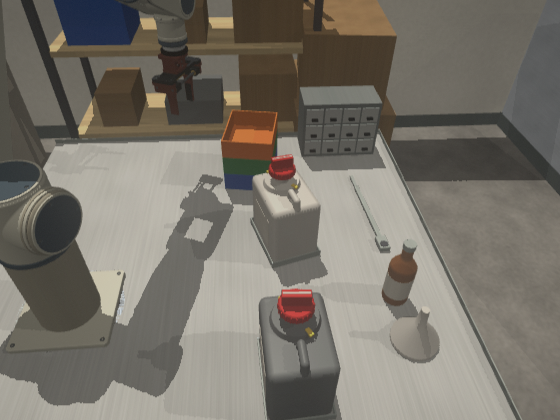

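The top view shows the grey jug's cap near (384,221) and the white jug's near (180,215). The side view shows the grey cap near (296,304). Next I'll zoom in and measure.

```bash
cat > h.py <<'E'
import numpy as np,cv2
from workcell import ctrl,get_image,calibration
def ray(c,u,v,V=None):
    V=c['view'] if V is None else V
    d=np.array([(u-c['cx'])/c['fx'],-(v-c['cy'])/c['fy'],-1.]);R=V[:3,:3];t=V[:3,3]
    return -R.T@t, R.T@d
def onz(c,u,v,z,V=None):
    o,d=ray(c,u,v,V);return o+d*(z-o[2])/d[2]
def proj(c,p):
    q=c['view'][:3,:3]@p+c['view'][:3,3];return c['cx']+c['fx']*q[0]/-q[2],c['cy']-c['fy']*q[1]/-q[2]
E
python3 - <<'E'
from h import *
a=cv2.imread('pics/top0.png');b=cv2.imread('pics/side0.png')
cv2.imwrite('pics/z0.png',np.hstack([cv2.resize(a[185:255,350:420],(400,400),interpolation=2),cv2.resize(b[275:345,260:330],(400,400),interpolation=2)]))
ct=calibration('top')
h=cv2.cvtColor(a,cv2.COLOR_BGR2HSV)
m=(((h[...,0]<8)|(h[...,0]>172))&(h[...,1]>150)&(h[...,2]>90)).astype(np.uint8);m[:,:330]=0;m[:,450:]=0
y,x=np.nonzero(m);c,r=cv2.minEnclosingCircle(np.c_[x,y].astype(np.float32));print(c,r,len(x),[onz(ct,*c,z) for z in(232,246)])
print(proj(calibration('side'),onz(ct,*c,232)))
my=((h[...,0]>20)&(h[...,0]<34)&(h[...,1]>150)&(h[...,2]>120)).astype(np.uint8);my[:,:340]=0;my[:,430:]=0
n,l,s,ce=cv2.connectedComponentsWithStats(my)
for i in range(1,n):
  if s[i,4]>4: print(s[i],ce[i],onz(ct,*ce[i],222))
E
```

```text
(383.4887390136719, 220.95352172851562) 16.978099822998047 732 [array([ 513.32822591, -190.43802573,  232.        ]), array([ 513.0565608 , -187.58690933,  246.        ])]
(np.float64(297.0096399905057), np.float64(301.78168478325205))
[399 208   4   5  12] [400.5 210. ] [ 536.24484784 -227.43400244  222.        ]
[358 228   9   8  36] [362.19444444 231.36111111] [ 491.88853875 -148.78085637  222.        ]
```

View pics/z0.png

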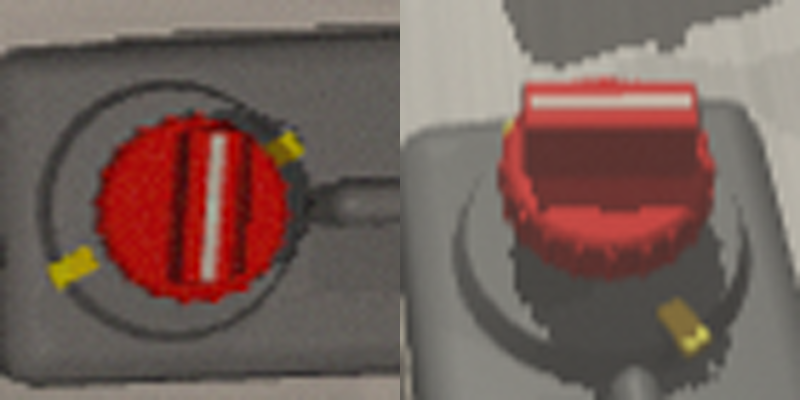

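```bash
python3 - <<'E'
from h import *
from scipy.spatial.transform import Rotation as R
ct=calibration('top')
s=70/400
e=[onz(ct,350+u*s,185+v*s,260) for u,v in((218,133),(208,278))]
print(e,(e[0]+e[1])/2); d=e[0]-e[1];print('bar ang',np.arctan2(d[1],d[0]))
cs=calibration('side')
e=[onz(cs,260+(u-400)*s,275+v*s,260) for u,v in((530,100),(690,101))]
print(e,(e[0]+e[1])/2); d=e[1]-e[0];print('bar ang',np.arctan2(d[1],d[0]))
o=ctrl.get_obs();M=R.from_rotvec(o['orientation']).as_matrix();print(M, 'tool y ang',np.arctan2(M[1,1],M[0,1]),o['qpos'],o['ee_pos'])
E
```

```text
[array([ 537.87132168, -194.02771639,  260.        ]), array([ 487.81602185, -190.32692901,  260.        ])] [ 512.84367177 -192.1773227   260.        ]
bar ang -0.07379970360682805
[array([ 487.15106601, -189.10088383,  260.        ]), array([ 536.23793865, -193.3974555 ,  260.        ])] [ 511.69450233 -191.24916966  260.        ]
bar ang -0.08730743846676371
[[-5.80889816e-04  3.98423392e-01  9.17201430e-01]
 [-1.25370153e-03  9.17200574e-01 -3.98423814e-01]
 [-9.99999045e-01 -1.38133717e-03 -3.32884584e-05]] tool y ang 1.160998642103214 [ 1.14200048e+00  4.23765607e-01  1.63061220e+00  7.94738421e-06
  1.08859657e+00 -1.90018256e-02] [248.77831866 572.80335961 221.97923092]
```

Emit:
move_arm(
  rows=[
    [0,0,50,0,-1],
    [0,0,100,0,-1],
    [20,-50,140,0.05,-1],
    [40,-110,140,0.1,-1],
    [60,-170,140,0.15,-1],
    [80,-230,140,0.2,-1],
    [100,-290,140,0.25,-1],
    [120,-345,140,0.3,-1],
    [140,-400,140,0.33,-1],
    [160,-460,140,0.33,-1],
    [180,-520,140,0.33,-1],
    [200,-580,140,0.33,-1],
  ],
)

```text
t: 1.6
ee_pos: [448.2, -7.1, 362.0]
orientation: [0.062, 1.57, -0.064]
ft_force: [0.9, -0.5, -0.7]
width: 88.0
```

Emit:
move_arm(
  rows=[
    [20,-55,0,0,-1],
    [40,-110,0,0,-1],
    [60,-165,0,0,-1],
    [64,-184,0,0,-1],
    [64,-184,-30,0,-1],
    [64,-184,-60,0,-1],
    [64,-184,-60,0,-1],
    [64,-184,-60,0,-1],
  ],
)

```text
t: 2.6
ee_pos: [512.6, -190.8, 303.0]
orientation: [0.061, 1.569, -0.063]
ft_force: [-0.4, 0.4, -0.1]
width: 87.8
```

```bash
python3 - <<'E'
from h import *
from scipy.spatial.transform import Rotation as R
o=ctrl.get_obs()
w=get_image('wrist');t=get_image('side');cv2.imwrite('pics/w1.png',w);cv2.imwrite('pics/s1.png',t)
M=R.from_rotvec(o['orientation']).as_matrix();T=np.eye(4);T[:3,:3]=M;T[:3,3]=o['ee_pos']
np.save('w1.npy',T)
print(o['t'],o['ee_pos'],'yaw',np.arctan2(M[1,1],M[0,1]),o['qpos'],calibration('wrist'))
E
```

```text
2.6 [ 512.57461458 -190.78911608  303.04802773] yaw 1.491475680309462 [-3.77533403e-01  2.20550277e-01  1.72394280e+00 -1.05313322e-03
  1.19555546e+00 -1.86862470e+00] {'fx': 333.8856602190865, 'fy': 333.8856602190865, 'cx': 280.00601377368065, 'cy': 209.36716507611013, 'T_tool_cam': array([[-4.42196458e-04,  2.91888671e-01, -9.56452198e-01,
        -1.61178010e+02],
       [ 9.99999291e-01,  1.18681781e-03, -1.00138273e-04,
        -3.25633785e-01],
       [ 1.10590527e-03, -9.56451564e-01, -2.91888989e-01,
        -7.89347199e+01],
       [ 0.00000000e+00,  0.00000000e+00,  0.00000000e+00,
         1.00000000e+00]])}
```

View pics/w1.png

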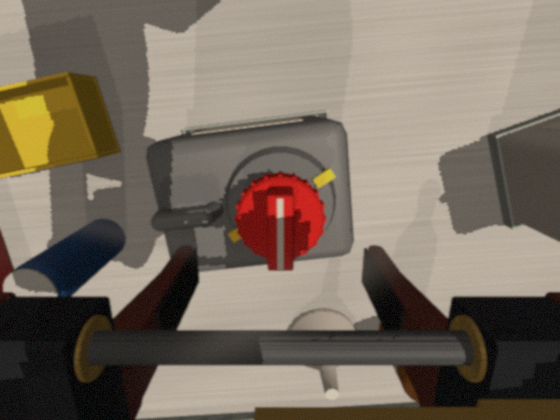

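View pics/s1.png

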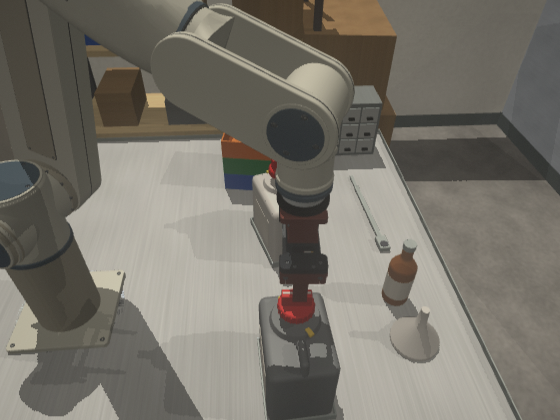

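The wrist view shows the bar upright and centred: its stripe is at u≈280, midway between the fingers at about 190 and 370. The jaws are aligned, so I'm descending.

Emit:
move_arm(
  rows=[
    [0,0,-25,0,-1],
    [0,0,-50,0,-1],
    [0,0,-66,0,-1],
    [0,0,-66,0,-1],
    [0,0,-66,0,-1],
    [0,0,-66,0,1],
    [0,0,-66,0,1],
    [0,0,-66,0,1],
    [0,0,-66,0,1],
    [0,0,-66,0,1],
    [0,0,-66,0,1],
  ],
)

```text
t: 4.08
ee_pos: [512.9, -191.1, 237.5]
orientation: [0.061, 1.567, -0.064]
ft_force: [-0.3, -0.8, 0.2]
width: 31.2
```

Emit:
move_arm(
  rows=[
    [0,0,0,0,1],
    [0,0,0,0,1],
    [0,0,0,0,1],
    [0,0,0,0,1],
  ],
)

```text
t: 4.58
ee_pos: [512.9, -191.0, 237.5]
orientation: [0.061, 1.568, -0.064]
ft_force: [0.4, 0.6, -0.0]
width: 17.9
```

Emit:
move_arm(
  rows=[
    [0,0,-3,0,1],
    [0,0,-6,0,1],
    [0,0,-9,0,1],
    [0,0,-11,0,1],
    [0,0,-11,0,1],
    [0,0,-11,0,1],
  ],
)

```text
t: 5.32
ee_pos: [512.9, -190.9, 228.2]
orientation: [0.061, 1.567, -0.064]
ft_force: [-5.8, 3.0, 17.2]
width: 17.9
```

```bash
python3 - <<'E'
from h import *
w=get_image('wrist');t=get_image('side');cv2.imwrite('pics/w2.png',w);cv2.imwrite('pics/s2.png',cv2.resize(t[220:380,210:390],(720,640)[:1]+(600,),interpolation=2))
for i in range(3):
    o=ctrl.get_obs();print(o['t'],o['ee_pos'],o['ft_force'],o['moment'],o['width'])
E
```

```text
5.425 [ 512.94294158 -190.90002393  228.216041  ] [-7.17090166  3.07348142 16.83707097] [0.66010589 1.13174244 0.01841573] 17.76437972620451
5.425 [ 512.94294158 -190.90002393  228.216041  ] [-7.17090166  3.07348142 16.83707097] [0.66010589 1.13174244 0.01841573] 17.76437972620451
5.425 [ 512.94294158 -190.90002393  228.216041  ] [-7.17090166  3.07348142 16.83707097] [0.66010589 1.13174244 0.01841573] 17.76437972620451
```

View pics/w2.png

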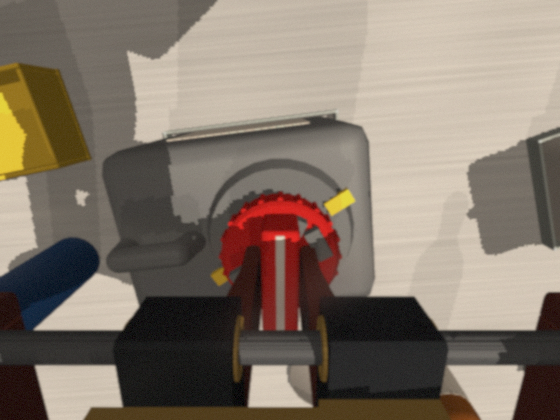

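View pics/s2.png

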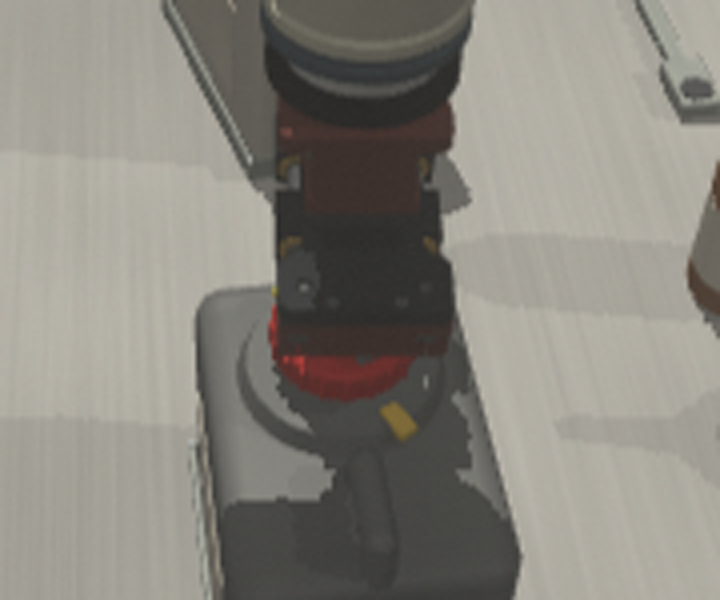

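```bash
python3 - <<'E'
from h import *
from scipy.spatial.transform import Rotation as R
c=calibration('wrist')
o=ctrl.get_obs();T2=np.eye(4);T2[:3,:3]=R.from_rotvec(o['orientation']).as_matrix();T2[:3,3]=o['ee_pos']
T1=np.load('w1.npy')
for n,T in(('w1',T1),('w2',T2)):
    im=cv2.imread(f'pics/{n}.png').astype(int)
    print([ (v,tuple(im[v,280])) for v in range(178,248,2)] if 0 else '')
    cap=T@c['T_tool_cam']; V=np.linalg.inv(cap)
    # bright stripe start
    g=im[:,278:283].min(axis=2).mean(axis=1); d=np.diff(g); v=170+np.argmax(d[170:260]); print(n,v,np.round(g[v-3:v+4]))
    np.savez(n+'v',V=V,v=v)
    for z in(260,256,252,250,248): print(z,onz(c,280.5,v+1,z,V).round(1))
E
```

```text
w1 197 [ 12.  20.  33.  64. 110. 150. 163.]
260 [ 488.6 -188.9  260. ]
256 [ 489.6 -189.   256. ]
252 [ 490.7 -189.1  252. ]
250 [ 491.2 -189.1  250. ]
248 [ 491.8 -189.2  248. ]

w2 235 [ 28.  33.  55. 100. 150. 182. 188.]
260 [ 485.  -188.7  260. ]
256 [ 486.6 -188.9  256. ]
252 [ 488.2 -189.   252. ]
250 [ 489.  -189.1  250. ]
248 [ 489.8 -189.1  248. ]
```

Casting the stripe's end back to the bar gives a press of about 9 mm, which agrees with the 9.3 mm the TCP travelled. Now I'll turn clockwise while holding it down.

Emit:
move_arm(
  rows=[
    [0,0,-2,-0.08,1],
    [0,0,-2,-0.16,1],
    [0,0,-2,-0.24,1],
    [0,0,-2,-0.32,1],
    [0,0,-2,-0.4,1],
    [0,0,-2,-0.4,1],
  ],
)

```text
t: 6.18
ee_pos: [512.9, -191.2, 227.2]
orientation: [0.374, 1.535, -0.379]
ft_force: [-3.3, 1.0, 11.1]
width: 17.4
```

Emit:
move_arm(
  rows=[
    [0,0,-1,-0.1,1],
    [0,0,-1,-0.2,1],
    [0,0,-1,-0.3,1],
    [0,0,-1,-0.4,1],
    [0,0,-1,-0.5,1],
    [0,0,-1,-0.58,1],
    [0,0,-1,-0.64,1],
    [0,0,-1,-0.64,1],
    [0,0,-1,-0.64,1],
  ],
)

```text
t: 7.3
ee_pos: [512.6, -191.5, 226.8]
orientation: [0.867, 1.387, -0.875]
ft_force: [-5.1, 0.2, 9.3]
width: 17.9
```

```bash
python3 - <<'E'
from h import *
from scipy.spatial.transform import Rotation as R
o=ctrl.get_obs();M=R.from_rotvec(o['orientation']).as_matrix()
w=get_image('wrist');cv2.imwrite('pics/w3.png',w)
print(np.arctan2(M[1,1],M[0,1]),o['moment'],o['qpos'])
E
```

```text
0.4503569447826874 [-0.00937483  0.75033234 -0.09851623] [-0.3766484   0.30398182  1.79998764 -0.0056047   1.03658166 -0.82415986]
```

View pics/w3.png

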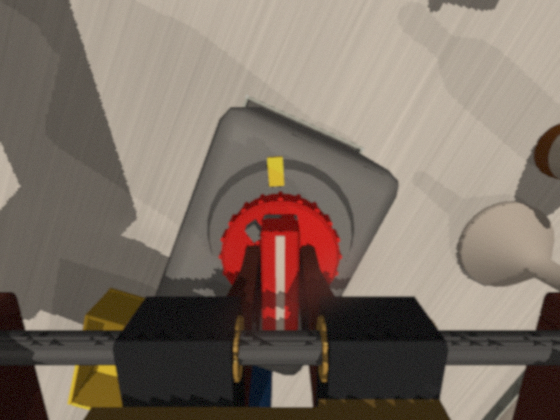

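The grip bar now lines up with the yellow mark at (276,172) in the wrist view. Next I'll ease the cap up onto its lugs and let go.

Emit:
move_arm(
  rows=[
    [0,0,2,0,1],
    [0,0,4,0,1],
    [0,0,6,0,1],
    [0,0,6,0,1],
    [0,0,6,0,-1],
    [0,0,6,0,-1],
    [0,0,6,0,-1],
    [0,0,6,0,-1],
    [0,0,6,0,-1],
    [0,0,6,0,-1],
    [0,0,6,0,-1],
    [0,0,6,0,-1],
  ],
)

```text
t: 8.85
ee_pos: [512.6, -191.5, 232.9]
orientation: [0.867, 1.387, -0.875]
ft_force: [-0.2, -1.0, -0.4]
width: 87.8
```

Emit:
move_arm(
  rows=[
    [0,0,20,0,-1],
    [0,0,45,0,-1],
    [0,0,70,0,-1],
    [0,0,70,0,-1],
    [0,0,70,0,-1],
  ],
)

```text
t: 9.48
ee_pos: [512.1, -191.4, 301.9]
orientation: [0.867, 1.388, -0.875]
ft_force: [-0.2, 0.3, -0.5]
width: 87.7
```

```bash
python3 - <<'E'
from h import *
from scipy.spatial.transform import Rotation as R
c=calibration('wrist')
o=ctrl.get_obs();T=np.eye(4);T[:3,:3]=R.from_rotvec(o['orientation']).as_matrix();T[:3,3]=o['ee_pos']
w=get_image('wrist');cv2.imwrite('pics/w4.png',w);np.save('w4.npy',T)
print(T)
E
```

```text
[[-1.71845643e-03  9.00296800e-01  4.35273154e-01  5.12097864e+02]
 [-4.50992293e-03  4.35262393e-01 -9.00292347e-01 -1.91355599e+02]
 [-9.99988354e-01 -3.51016155e-03  3.31228973e-03  3.01933903e+02]
 [ 0.00000000e+00  0.00000000e+00  0.00000000e+00  1.00000000e+00]]
```

View pics/w4.png

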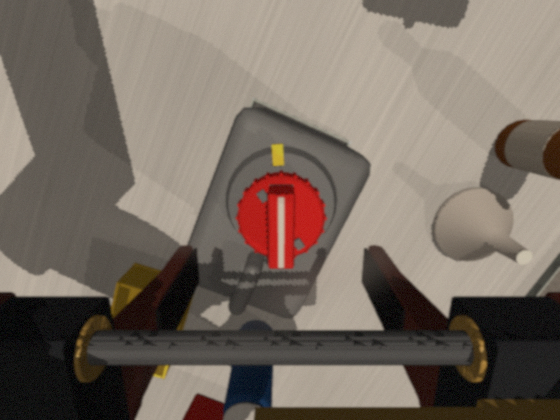

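Emit:
move_arm(
  rows=[
    [0,30,40,0,-1],
    [-30,80,60,0,-1],
    [-60,140,80,0,-1],
    [-90,200,80,0,-1],
    [-110,250,80,0,-1],
    [-110,250,80,0,-1],
  ],
)

```text
t: 10.28
ee_pos: [400.1, 61.4, 380.8]
orientation: [0.863, 1.392, -0.872]
ft_force: [-0.1, -1.0, -0.3]
width: 87.8
```

```bash
python3 - <<'E'
from h import *
a=get_image('top');b=get_image('side');cv2.imwrite('pics/top5.png',a);cv2.imwrite('pics/side5.png',b)
cv2.imwrite('pics/z5.png',np.hstack([cv2.resize(a[185:255,350:420],(400,400),interpolation=2),cv2.resize(b[275:345,260:330],(400,400),interpolation=2)]))
o=ctrl.get_obs();print(o['t'],o['ee_pos'],o['ft_force'])
E
```

```text
10.375 [401.61951882  59.12576486 380.97993093] [ 0.23938419 -0.41125053  0.4924255 ]
```

View pics/z5.png

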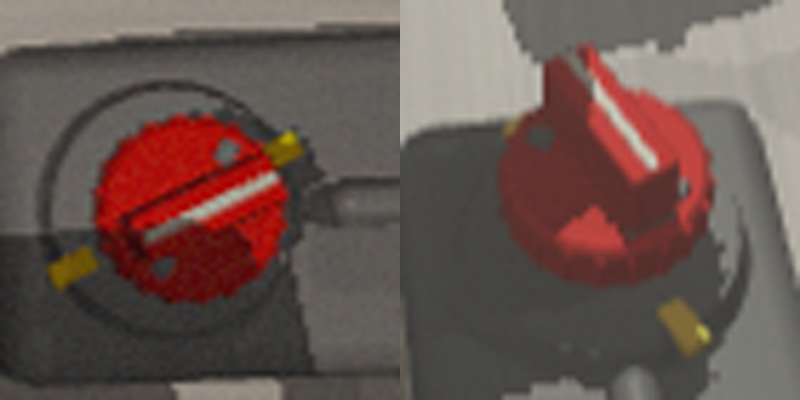

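View pics/top5.png

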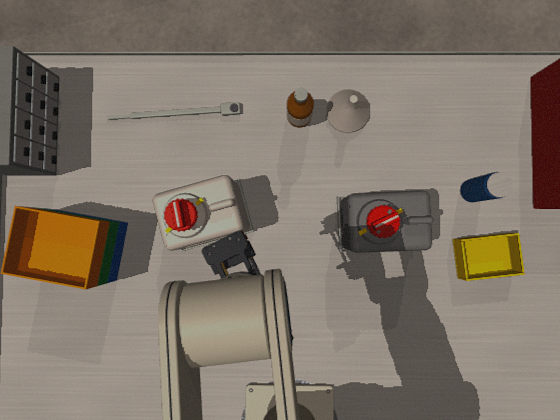

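```bash
python3 - <<'E'
from h import *
c=calibration('wrist')
for n in('w1','w4'):
    T=np.load(n+'.npy');V=np.linalg.inv(T@c['T_tool_cam'])
    im=cv2.imread(f'pics/{n}.png').astype(int);g=im[:,279:284].min(axis=2).mean(axis=1);print(n,np.round(g[190:206]),np.round(g[258:276]))
    for th in(90,):
        v=np.nonzero(g[185:290]>th)[0]+185;print(v[0],v[-1])
        for z in(260,256): 
            p=[onz(c,281,x,z,V) for x in(v[0],v[-1]+1)];print(z,np.linalg.norm(p[0]-p[1]),(p[0]+p[1])/2)
    # red disc width
    b=cv2.imread(f'pics/{n}.png');h=cv2.cvtColor(b,cv2.COLOR_BGR2HSV);m=((h[...,0]<8)|(h[...,0]>172))&(h[...,1]>150)&(h[...,2]>70)
    m[:165]=0;m[250:]=0;m[:,:225]=0;m[:,340:]=0
    y,x=np.nonzero(m);print('disc',x.min(),x.max(),y.min())
# side bottom of red cap rows
for n in('side0','side5'):
    b=cv2.imread(f'pics/{n}.png')[275:345,260:330].astype(int);r=b[...,2]-b[...,1]
    print(n,[int(np.nonzero(r[:,k]>45)[0].max()) for k in range(28,46)])
E
```

```text
w1 [ 10.  11.  12.  11.  15.  19.  31.  60. 104. 141. 153. 154. 155. 154.
 155. 154.] [ 91.  88.  89.  88.  90.  91.  90.  92.  89.  90.  89.  88. 108. 143.
 159. 162. 160. 158.]
198 289
260 65.72924043827102 [ 520.95812476 -189.86169411  260.        ]
256 67.01718903266527 [ 522.67319368 -189.99011955  256.        ]
disc 235 325 172
w4 [ 14.  12.   8.  13.  21.  38.  69. 109. 136. 145. 147. 148. 150. 153.
 156. 158.] [154. 153. 153. 153. 154. 154. 152. 153. 148. 128.  98.  89.  88.  76.
  62.  56.  55.  56.]
197 283
260 61.45440588758413 [ 515.7405158  -195.44766025  260.        ]
256 62.66622544440736 [ 516.47039834 -196.95867993  256.        ]
disc 236 325 171
side0 [42, 42, 44, 44, 43, 43, 43, 44, 47, 45, 44, 43, 43, 43, 44, 44, 42, 42]
side5 [44, 45, 44, 44, 44, 45, 47, 46, 45, 45, 45, 45, 46, 44, 44, 43, 43, 42]
```

```bash
python3 -c "
from workcell import ctrl
print(ctrl.get_obs()['t'],ctrl.close_job())"
```

```text
the job is handed in; nothing more can be done
10.375 None
```

I locked the grey jug's cap and handed the job in at 10.4 s; the hand-in reports no verdict. I gripped the bar, pressed it down about 9 mm, turned it about 1.04 rad clockwise while holding it down, eased it up, let go and moved clear.

Last checks:
- **Turn:** the grip bar points at the yellow marks, at about 1.1–1.2 rad by the top image.
- **Locked height:** with the gripper away, the cap sits about 1.3 pixels lower in the side view than at the start. That is roughly 3–4 mm, which fits it being caught by its lugs. This is a coarse reading; the wrist-view stripe check was unclear, because its far end was cut off by glare in the first picture.
- **Forces:** the vertical force read about 17 N when I pressed, more than the 11 N expected from the spring. It dropped to 9–11 N once the cap turned.
- **White jug:** I did not touch its cap, and it looks unchanged in the top view.

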